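# Snap the vent-valve clip shut with the pliers

## Robot

A 6-joint arm with a two-finger parallel gripper is mounted at the origin on the work surface. World frame = base frame: x ahead of the robot, y to its left, z up, the work surface at z = 0. Lengths are in m, angles in rad, forces in N, time in s.
With the tool pointing down it reaches from about 0.375 to 0.825 m from the base axis. Payload 5.5 kg.
Tool frame: the origin (TCP) lies at the very end of the fingers, on their centre line; the grasp point (between the pads) lies 19 mm behind it; z points along the fingers, y is the direction in which the jaws open and shut (so a half turn about z gives the same grasp; the last joint's range is limited). The gripper opens to 85 mm and grips with 20 to 120 N. Pads are 22 mm wide; open, the fingers measure 114 mm over their backs; the gripper's body (76 mm by 85 mm) begins 54 mm behind the grasp point. The pads swing forward as they close: fully open they stand 13 mm farther back than shut.
Start: joints at [1.159, 0.314, -0.047, 1.21, 0, 1.571], TCP at [0.24, 0.55, 0.231] pointing down, gripper open.
Joint ranges: [-2.67, 2.67], [-0.69, 1.73], [-1.03, 1.25], [-2.08, 2.16], [-1.42, 1.45], [-3.14, 3.14]. Speed limits (rad/s): [2.39, 2.39, 3.01, 3.14, 3.14, 3.14].

## Interface

Orientations are given as a 3x3 rotation matrix whose columns are the frame's x, y, z axes.
In Python, from bench import manip gives the robot as it stands.
- The arm moves only by the tool jog_arm, never from a script. Its argument "commands" is a list of rows, each a list of 7 numbers: the turn, a rotation vector about the world's x, y, z in rad, then the shift along the world's x, y, z in m, then the opening, from 0 (shut) to 1 (fully open). In form: [[ax, ay, az, dx, dy, dz, hand], ...]. A call has 1 to 12 rows; each row is the pose to reach, as a shift and turn from the pose commanded when the call began; what a row does not reach only later rows make up. A row lasts 1/8 s, in which the tool goes at most 62.5 mm and 10.7 degrees, less where a joint would pass 70% of its speed; a pose out of reach is approached as far as the arm can. A call with a gripper value outside its range is refused whole. The fingers move at their own pace and stop on an object; "newtons" is the grip in N (left out, the last holds). Time passes only in rows, so rows that repeat a pose let the fingers close. It gives the time, the measured TCP pose, the force and the opening at its end, in the units of the state.
- manip.get_state(): the state, without advancing time (a new reading comes with each control period).
- manip.camera(name): name is "side" or "top"; returns a dict with "image" (420x560x3 uint8, red, green, blue), "fov_y" (degrees; the focal length in pixels is half the picture's height over the tangent of half this angle, whatever the lens; pixels are square), "cx", "cy" (the principal point, pixels), "k1" (the pictures are not rectified: a ray, as slopes to the right and down, at radius r is drawn at 1 + k1 r^2 times it, then the intrinsics apply), "rvec" (rotation vector, rad) and "tvec" (3), from world to camera coordinates, as OpenCV has them. Camera axes: x right, y down, z forward; pixel columns grow to the right and rows downward; lengths in m; the calibration is good to about 2 mm. A picture is of the moment at which its call begins. There is no depth.
- manip.close_job(): hands the job in, once; it reports no verdict.
The state is a dict: "time_s": time; "joint_pos": joint angles; "joint_velocities": joint speeds; "joint_efforts": joint torques, N m; "ee_pos": TCP position; "tcp_rot": TCP orientation; "ft_force": force on the tool from outside, world axes, zero at the start; "ft_torque": the same for the moment, N m; "opening": finger opening in m.
Only numpy, scipy, OpenCV 4.12 (cv2) and the standard library are available. Lean on these libraries where they do the work, as an engineer would, in place of code of your own. Each camera call takes 0.05 s, during which the arm holds its last target. There are 200 camera calls.

## Task

The white air valve on the tub's vent pipe sits loose because the upper nylon clip on its black rubber connector is still open. Take the spring-handled pliers from the bamboo board, squeeze the clip's two ears together with them until the clip snaps shut and stays shut, then lay the pliers flat back on the board without dropping them. Touch the pipe, valve and clip with the pliers only, and leave the other toiletries where they are.

Things in the scene. Friction and masses are not known exactly. Their poses are not given: they have to be found in the camera images.
- pliers: Spring-handled hose-clip pliers, 186 mm long, 0.16 kg, dark steel jaws, black rubber handles, lying flat on the board. Origin: underside, at the pivot rivet; z up. At rest x runs along the centre line towards the jaws (tips at +66 mm, handle ends at -120). The body is the half with its handle on +y and jaw on -y, so its x leaves the centre line by half of joint handle when squeezed
- grip (a point): middle between the handles at the place to grip: on the centre line 50 mm behind the pivot, near the balance point, 8 mm above the underside. The handles are bars 9 mm thick and 16 mm high (from the underside up), nearly parallel from 32 to 80 mm behind the pivot, then flaring; width over their outsides at rest 45 mm at 32 mm behind the pivot, 46 mm here, 48 mm at 80, 71 mm at the rear end
- jaws (a point): middle between the jaws, on the centre line 60 mm ahead of the pivot (6 mm behind the jaw tips), 7.5 mm above the underside. The jaws are flat, 15 mm high, from 43 to 66 mm ahead of the pivot; at rest their inner faces are 33 mm apart at the back of the jaws and 42 mm at the tips. Behind them the arms cross towards the rivet
- handle (a joint): squeeze angle of the handles in rad: 0 = spring-open, 0.45 = jaws on the shut clip, stop at 0.48. Each handle needs 8 N at the grip place to start moving, 12 N at 0.45, about 20 N to snap the clip. Width there: 46 mm open, 24 mm on the shut clip. Set the fingers to 42 to 44 mm to carry the pliers: their spring holds them in the fingers, jaws nearly open; above 46 mm they fall
- vent: Fixed upright vent pipe: steel flange of radius 40 mm, grey pipe of radius 20, black rubber connector of radius 24 from 36 to 106 mm height, white air valve of radius 27 above it, top at 172 mm. Origin: on the axis at the surround, z up; the upper clip's ears stand out along -x (roughly to the robot). A lower clip of the same kind, 51 mm up, ears to one side, is already shut
- clip (a point): middle between the ears of the open upper nylon clip, 88 mm up, 39 mm from the pipe's axis along the vent's -x; axes as the vent's. Ears: upright plates 5 mm thick, 14 high, 28 to 50 mm from the axis, on +y and -y; 25 mm over the outsides here, 27 at the ends, 13 when shut. A snap tongue bridges their tops. Squeeze with the jaw tips 34 to 40 mm from the axis: closing, they creep about 5 mm nearer
- ear_l (a joint): closing angle of the clip in rad (both ears move alike): 0 = open, 0.09 = snapped shut. It springs back open if let go before about 0.066; past that it snaps over and stays shut. Snapping it takes about 6 N on each ear
- board: Fixed bamboo board, 220 mm along its x, 280 mm along its y, 18 mm thick, origin at the centre of its underside. The pliers lie on its -y side at the start, the nail brush on its +y side; the pliers may be laid anywhere on it where there is room
- brush: wooden nail brush 92 x 38 x 32 mm, lying on the board about 108 mm from its centre along the board's +y, long side along x; origin underside centre; to be left alone
- soap: bamboo soap block 60 x 90 x 26 mm on the surround beyond the vent pipe; origin underside centre; to be left alone
- tray: fixed round steel tray, radius 142 mm, rim 15 mm high, origin at the centre of its underside; carries compact, flask, dish and claw
- compact: round brass mirror compact, radius 38 mm, its lid standing open (about 90 mm high); origin underside centre of its base; to be left alone
- flask: square glass perfume flask 36 x 58 x 104 mm, origin underside centre; to be left alone
- dish: white ceramic ring dish, radius 44 mm, 22 mm high, origin underside centre; to be left alone
- claw: tortoiseshell hair claw 44 x 90 x 50 mm, origin underside centre; to be left alone
Not all that is in view belongs to the job. Leave any yellow look-alike of the pliers alone.

How it is judged:
On the way, in this order (a step that is already met when the one before it is completed fails the run):
1. the pliers are lifted off the board (height (world z) of pliers above 0.045 m), for 0.1 s.
2. the pliers press on the clip while it is part-way shut (contact force between pliers and vent above 1.5 N and value of joint ear_l between 0.015 and 0.075 rad).
3. the clip has snapped shut (value of joint ear_l above 0.082 rad), for 0.1 s.
At the end, for the whole second after the job is handed in: the clip is snapped shut by itself (ear_l above 0.082 rad) and the pliers lie at rest flat on the bamboo board (pivot over the board, within 6 mm of lying height, tilt under 0.1 rad) (value of joint ear_l above 0.082 rad and x of pliers in the frame of board between -0.12 and 0.12 m and y of pliers in the frame of board between -0.14 and 0.14 m and height (world z) of pliers between 0.013 and 0.024 m and angle between pliers's own z axis and vertical below 0.1 rad and contact force between pliers and board above 0.3 N and linear speed of pliers below 0.02 m/s); the robot touches nothing.
It fails at once if the gripper or arm touches the vent pipe, valve or clip (contact force between any of the fingers, the arm and vent above 1 N).
It fails at once if the pliers are dropped (falling free faster than 0.6 m/s) (linear speed of pliers above 0.6 m/s and contact force between the fingers and pliers below 0.1 N).
It fails at once if another thing is shifted by more than 30 mm (distance of any of brush, soap, compact, flask, dish, claw from where it was at the start of the episode above 0.03 m).
It also fails if it takes over 64 s, if anything falls off the work surface, if the arm or the gripper's body presses on something with over 40 N, if the wrist force passes 120 N, or if a joint passes its speed limit or range.

## Working session

There is one attempt and no reset: what is moved stays moved. The work goes in short steps, Python scripts to look and compute and a tool call to move; the robot and the scene stay as the last step left them, time stands still between calls to the robot, and variables do not carry over. Pictures are saved under pics/ and viewed, about 8 in all and at most 12, crops included, and the job is handed in when it is done.

Besides the shell and the picture viewer there is one more tool, called after "Request:" in YAML: its name, and indented under it one key for each argument. jog_arm: Moves the arm, as the interface text tells. Its arguments: {"type":"object","properties":{"commands":{"type":"array"},"newtons":{"type":"number"}},"required":["commands"]}

```bash
mkdir -p pics; cat > h.py <<'E'
import numpy as np, cv2
from bench import manip
def cam(n,save=None):
    c=manip.camera(n); im=c["image"][:,:,::-1].copy()
    f=im.shape[0]/2/np.tan(np.radians(c["fov_y"])/2)
    c["f"]=f; c["R"]=cv2.Rodrigues(np.array(c["rvec"],float))[0]; c["t"]=np.array(c["tvec"],float); c["bgr"]=im
    c["K"]=np.array([[f,0,c["cx"]],[0,f,c["cy"]],[0,0,1]]); c["D"]=np.array([c["k1"],0,0,0.])
    if save: cv2.imwrite(save,im)
    return c
def ray(c,u,v):
    p=cv2.undistortPoints(np.array([[[u,v]]],float),c["K"],c["D"])[0,0]
    return -c["R"].T@c["t"], c["R"].T@np.array([p[0],p[1],1.])
def onz(c,u,v,z):
    o,d=ray(c,u,v); return o+d*(z-o[2])/d[2]
def proj(c,P):
    return cv2.projectPoints(np.array(P,float).reshape(-1,1,3),np.array(c["rvec"],float),c["t"],c["K"],c["D"])[0][:,0]
def tri(c1,p1,c2,p2):
    o1,d1=ray(c1,*p1);o2,d2=ray(c2,*p2)
    s=np.linalg.lstsq(np.c_[d1,-d2],o2-o1,rcond=None)[0]
    a,b=o1+s[0]*d1,o2+s[1]*d2
    return (a+b)/2,np.linalg.norm(a-b)
E
python3 - <<'E'
from h import *
for n in("side","top"):
    c=cam(n); print(n,-c["R"].T@c["t"],c["R"][2],c["f"],c["k1"])
    cv2.imwrite(f"pics/{n}0.png",cv2.resize(c["bgr"],(800,600)))
s=manip.get_state(); print(s)
E
```

```text
side [ 0.14480023 -0.85994515  0.74346836] [ 0.33804829  0.75747379 -0.55853093] 484.9512634004675 -0.07628389962973159
top [0.45564234 0.04466705 1.35494575] [ 0.05768348 -0.02426866 -0.9980399 ] 504.5093580690318 0.030538016857125053
{'time_s': 0.1, 'joint_pos': array([ 1.15899283e+00,  3.14138616e-01, -4.79351290e-02,  1.21021338e+00,
       -8.63010425e-06,  1.57077387e+00]), 'joint_velocities': array([ 4.92222324e-04,  7.33483833e-05,  1.85741974e-03, -2.99900879e-05,
       -1.78137858e-04,  6.83117324e-04]), 'joint_efforts': array([ 8.40761477e-04, -5.40766132e+01,  3.40542340e+01,  1.11618207e-02,
        4.21878417e-05,  1.03551838e-05]), 'ee_pos': array([0.23995926, 0.54937897, 0.23055007]), 'tcp_rot': array([[-9.16409432e-01,  4.00241684e-01, -5.88802914e-04],
       [ 4.00242117e-01,  9.16408409e-01, -1.36962386e-03],
       [-8.59661889e-06, -1.49079995e-03, -9.99998889e-01]]), 'ft_force': array([-0.07128555,  0.70126665, -0.11629521]), 'ft_torque': array([-0.0013071 , -0.0013631 , -0.01196592]), 'opening': 0.08538570803461454}
```

View pics/side0.png

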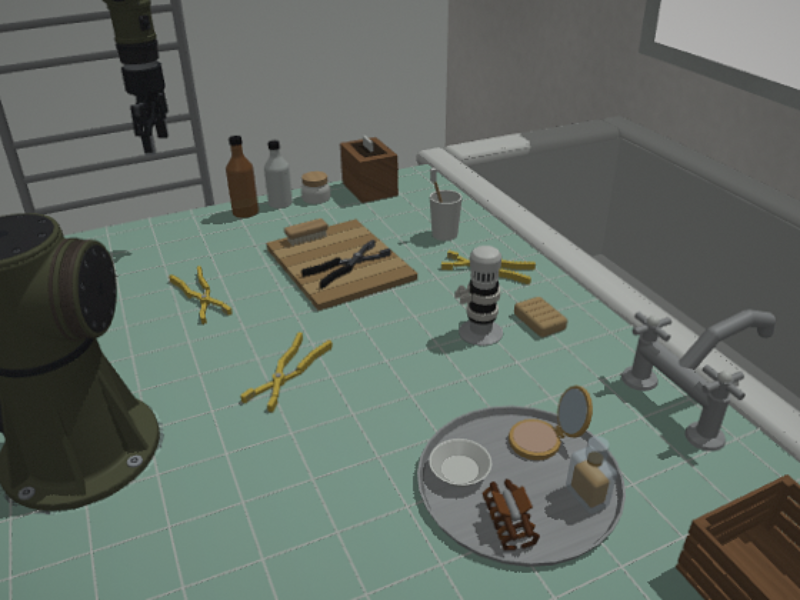

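View pics/top0.png

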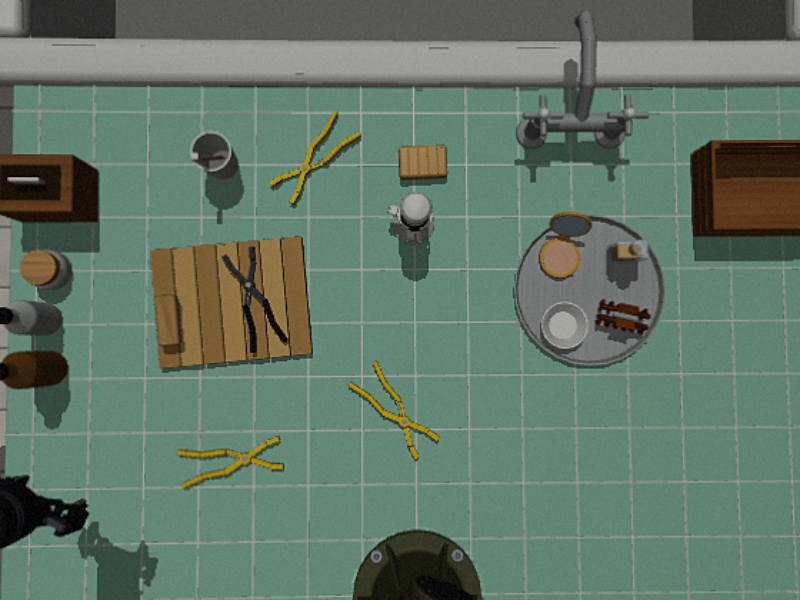

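Side picture (800x600): the black pliers lie on the board at (345,262), the vent stands at (483,290), and its open ears are near (463,293). Top picture: the pliers' pivot is at (249,286) and the valve top at (416,210). Candidates for the pliers are the black pair at top (249,286) and yellow pairs at (308,168), (405,422) and (245,458). I choose the black pair on the board.

```bash
python3 - <<'E'
from h import *
t=cam("top");s=cam("side")
a=cv2.resize(t["bgr"][160:260,100:225],(500,400),interpolation=cv2.INTER_CUBIC)
b=cv2.resize(t["bgr"][125:175,262:312],(300,300),interpolation=cv2.INTER_CUBIC)
d=cv2.resize(s["bgr"][165:245,310:365],(206,300),interpolation=cv2.INTER_CUBIC)
o=np.zeros((600,800,3),np.uint8);o[:400,:500]=a;o[:300,500:]=b;o[300:,500:706]=d
cv2.imwrite("pics/crop1.png",o)
# dark pliers mask on board in top
im=t["bgr"]; m=(im.max(2)<75).astype(np.uint8); m[:168]=0;m[252:]=0;m[:,:150]=0;m[:,205:]=0
n,l,st,ce=cv2.connectedComponentsWithStats(m); 
for i in range(1,n):
    if st[i,4]>10: print(st[i],ce[i])
E
```

```text
[196 168   2  19  19] [196.57894737 177.        ]
[155 173  50  79 790] [179.26582278 211.81012658]
[183 190   1  11  11] [183. 195.]
[171 228   1  11  11] [171. 233.]
[187 236   1  11  11] [187. 241.]
```

View pics/crop1.png

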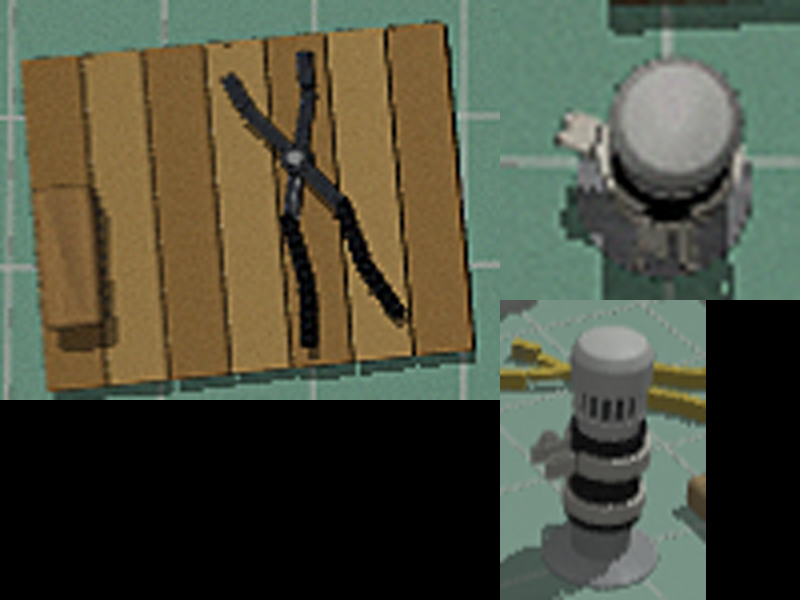

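The crop confirms it: the black pliers have their rivet at crop (296,158), jaw tips at (305,55) and (230,78), and handle ends at (308,348) and (400,318). The upper clip's ears face the robot, at about (665,240) in the vent crop. The bright lug at (575,130) is the lower clip, already shut.

```bash
python3 - <<'E'
from h import *
t=cam("top");s=cam("side")
q=lambda x,y:((x+.5)/4+100-.5,(y+.5)/4+160-.5)
P={}
for k,(x,y,z) in dict(riv=(296,158,.036),j1=(305,52,.033),j2=(227,76,.033),h1=(309,350,.034),h2=(401,320,.034)).items():
    P[k]=onz(t,*q(x,y),z); print(k,P[k].round(4))
jm=(P['j1']+P['j2'])/2;hm=(P['h1']+P['h2'])/2
print("jm",jm,"hm",hm,"len",np.linalg.norm(jm[:2]-hm[:2]),"yaw",np.degrees(np.arctan2(*(jm-hm)[1::-1])), "riv-jm",np.linalg.norm(jm[:2]-P['riv'][:2]))
for x,y in ((24,60),(444,24),(474,350),(50,390)): print("board",onz(t,*q(x,y),.018).round(4))
# valve outline in top: bright grey top disc
im=t["bgr"][125:175,262:312]; 
q6=lambda x,y:((x-500+.5)/6+262-.5,(y+.5)/6+125-.5)
print("valve edge z.165:",[onz(t,*q6(x,y),.165).round(4) for x,y in ((610,125),(742,125),(676,58))])
print("ears",[onz(t,*q6(x,y),.095).round(4) for x,y in ((640,232),(692,232),(665,255))])
b=cv2.resize(t["bgr"][145:177,270:306],(396,352),interpolation=cv2.INTER_CUBIC)
d=cv2.resize(s["bgr"][185:215,312:348],(396,330),interpolation=cv2.INTER_CUBIC)
o=np.zeros((352,800,3),np.uint8);o[:,:396]=b;o[:330,400:796]=d
cv2.imwrite("pics/crop2.png",cv2.convertScaleAbs(o,alpha=1.6))
E
```

```text
riv [0.5706 0.3041 0.036 ]
j1 [0.6405 0.2993 0.033 ]
j2 [0.6247 0.3498 0.033 ]
h1 [0.4457 0.2952 0.034 ]
h2 [0.4648 0.236  0.034 ]
jm [0.63260822 0.32455855 0.033     ] hm [0.45524147 0.26559173 0.034     ] len 0.18691187518008054 yaw 18.389749827967265 riv-jm 0.06530591023057633
board [0.6374 0.4856 0.018 ]
board [0.6612 0.2106 0.018 ]
board [0.4449 0.1904 0.018 ]
board [0.4207 0.4657 0.018 ]
valve edge z.165: [array([0.6867, 0.0282, 0.165 ]), array([ 0.6867, -0.0242,  0.165 ]), array([0.7136, 0.0019, 0.165 ])]
ears [array([0.6551, 0.0149, 0.095 ]), array([ 0.655 , -0.0069,  0.095 ]), array([0.6453, 0.0045, 0.095 ])]
```

View pics/crop2.png

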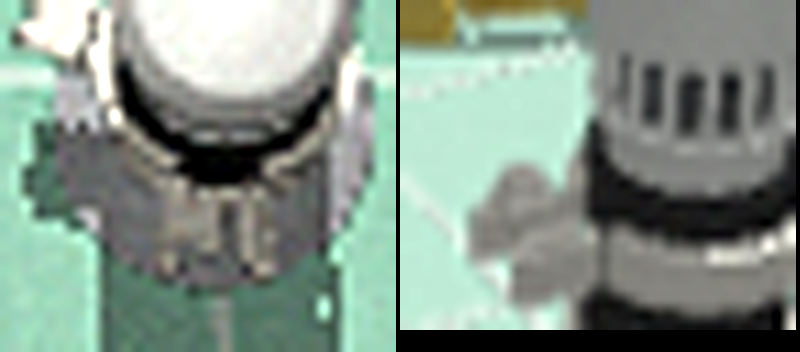

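Right-hand crop: the upper clip's ears stick out towards the robot. In the left crop they end at about (172,268) and (262,268), so the ear axis is within a few degrees of −x. The pliers' length comes out at 187 mm, which matches. Pivot (0.571,0.304), yaw 18.4°, grip (0.523,0.2885). Moving above the grip.

Request:
jog_arm:
  commands:
    - [0,0,0.733,0.283,-0.2615,-0.09,0.75]
    - [0,0,0.733,0.283,-0.2615,-0.09,0.75]
    - [0,0,0.733,0.283,-0.2615,-0.09,0.75]
    - [0,0,0.733,0.283,-0.2615,-0.09,0.75]
    - [0,0,0.733,0.283,-0.2615,-0.09,0.75]
    - [0,0,0.733,0.283,-0.2615,-0.09,0.75]
    - [0,0,0.733,0.283,-0.2615,-0.09,0.75]
    - [0,0,0.733,0.283,-0.2615,-0.09,0.75]
    - [0,0,0.733,0.283,-0.2615,-0.09,0.75]
    - [0,0,0.733,0.283,-0.2615,-0.09,0.75]
  newtons: 50

```text
time_s: 1.55
ee_pos: [0.5225, 0.2893, 0.1417]
tcp_rot: [[-0.948, -0.317, 0.0], [-0.317, 0.948, 0.0], [-0.0, 0.0, -1.0]]
ft_force: [0.1, -0.4, 0.0]
opening: 0.0639
```

```bash
python3 - <<'E'
from h import *
s=manip.get_state(); print(s["time_s"],s["joint_pos"].round(3),s["ee_pos"].round(4),s["tcp_rot"].round(3),s["opening"],s["ft_force"])
E
```

```text
1.55 [ 0.506  0.357 -0.196  1.018  0.     0.183] [0.5225 0.2893 0.1417] [[-0.948 -0.317  0.   ]
 [-0.317  0.948  0.   ]
 [-0.     0.    -1.   ]] 0.06388147558318713 [ 0.1040001  -0.40496752  0.00341233]
```

Request:
jog_arm:
  commands:
    - [0,0,0,0,0,-0.05,0.75]
    - [0,0,0,0,0,-0.08,0.75]
    - [0,0,0,0,0,-0.1,0.75]
    - [0,0,0,0,0,-0.115,0.75]
    - [0,0,0,0,0,-0.122,0.75]
    - [0,0,0,0,0,-0.122,0.75]

```text
time_s: 2.3
ee_pos: [0.5231, 0.2886, 0.0194]
tcp_rot: [[-0.949, -0.316, 0.0], [-0.316, 0.949, 0.0], [-0.0, 0.0, -1.0]]
ft_force: [0.8, 0.1, -0.0]
opening: 0.0638
```

```bash
python3 - <<'E'
from h import *
t=cam("top");s=cam("side")
o=np.zeros((480,800,3),np.uint8);o[:,:400]=cv2.resize(t["bgr"][165:261,130:210],(400,480),interpolation=cv2.INTER_CUBIC)
o[:,400:]=cv2.resize(s["bgr"][140:236,205:285],(400,480),interpolation=cv2.INTER_CUBIC)
cv2.imwrite("pics/g1.png",cv2.convertScaleAbs(o,alpha=1.5))
E
```

```text
(no output)
```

View pics/g1.png

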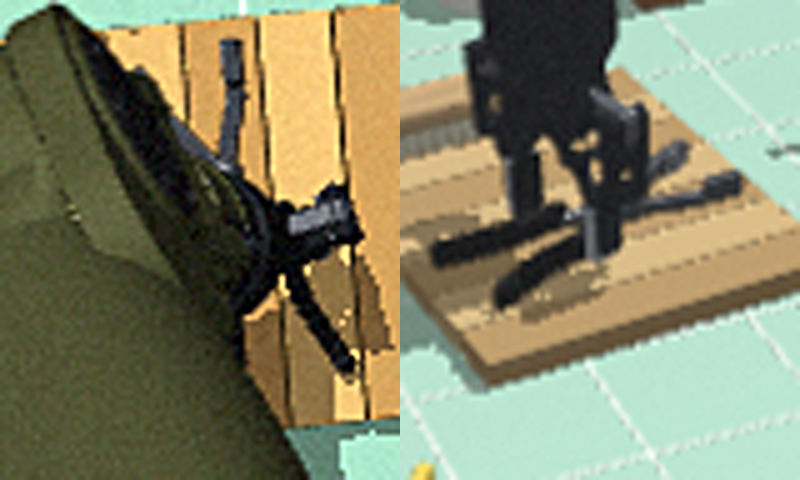

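The fingers straddle both handles: side crop, near finger at (600,230), far finger at (525,190), handles between them. Closing to 43 mm and lifting a little.

Request:
jog_arm:
  commands:
    - [0,0,0,0,0,-0.002,0.6]
    - [0,0,0,0,0,-0.002,0.503]
    - [0,0,0,0,0,-0.002,0.503]
    - [0,0,0,0,0,-0.002,0.503]
    - [0,0,0,0,0,-0.002,0.503]
    - [0,0,0,0,0,0.005,0.503]
    - [0,0,0,0,0,0.015,0.503]
    - [0,0,0,0,0,0.03,0.503]
    - [0,0,0,0,0,0.03,0.503]

```text
time_s: 3.52
ee_pos: [0.5244, 0.289, 0.0512]
tcp_rot: [[-0.949, -0.316, 0.003], [-0.316, 0.949, 0.001], [-0.003, 0.001, -1.0]]
ft_force: [0.5, 0.6, -1.9]
opening: 0.0431
```

```bash
python3 - <<'E'
from h import *
t=cam("top");s=cam("side")
o=np.zeros((480,800,3),np.uint8);o[:,:400]=cv2.resize(t["bgr"][165:261,130:210],(400,480),interpolation=cv2.INTER_CUBIC)
o[:,400:]=cv2.resize(s["bgr"][140:236,205:285],(400,480),interpolation=cv2.INTER_CUBIC)
cv2.imwrite("pics/g2.png",cv2.convertScaleAbs(o,alpha=1.5))
E
```

```text
(no output)
```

View pics/g2.png

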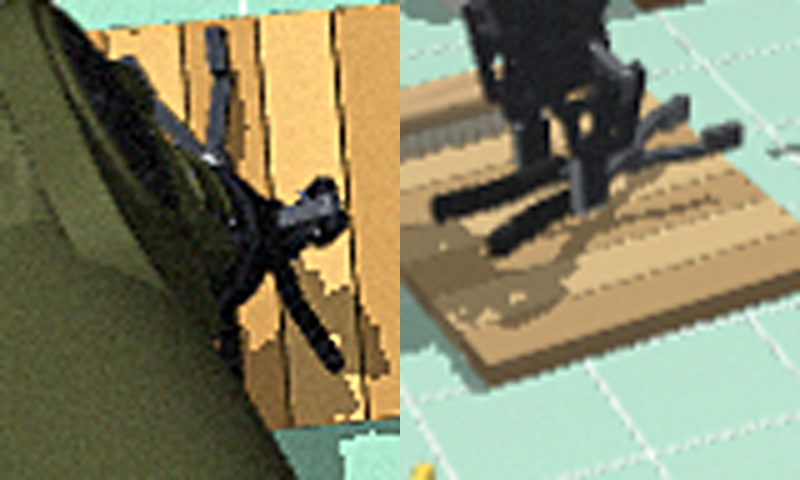

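The pliers are held level and clear of the board: underside shadow visible, side-crop jaws at (680,110) and (735,135), wrist load −1.9 N. Carrying them to a standoff in front of the ears.

Request:
jog_arm:
  commands:
    - [0,0,0,0,0,0.02,0.503]
    - [0,0,-0.03,-0.005,-0.02,0.04,0.503]
    - [0,0,-0.07,-0.01,-0.055,0.04,0.503]
    - [0,0,-0.12,-0.02,-0.095,0.04,0.503]
    - [0,0,-0.17,-0.027,-0.135,0.04,0.503]
    - [0,0,-0.22,-0.034,-0.175,0.04,0.503]
    - [0,0,-0.27,-0.041,-0.215,0.04,0.503]
    - [0,0,-0.32,-0.047,-0.25,0.04,0.503]
    - [0,0,-0.35,-0.051,-0.275,0.04,0.503]
    - [0,0,-0.356,-0.053,-0.2855,0.04,0.503]
    - [0,0,-0.356,-0.053,-0.2855,0.04,0.503]
    - [0,0,-0.356,-0.053,-0.2855,0.04,0.503]

```text
time_s: 5.12
ee_pos: [0.4704, 0.0036, 0.0892]
tcp_rot: [[-0.999, 0.034, 0.0], [0.034, 0.999, 0.0], [-0.0, 0.0, -1.0]]
ft_force: [0.6, 0.2, -1.3]
opening: 0.0431
```

```bash
python3 - <<'E'
from h import *
t=cam("top","pics/_t.png");s=cam("side","pics/_s.png")
print(proj(t,[[.63,.002,.089],[.534,.003,.089]]),proj(s,[[.63,.002,.089],[.534,.003,.089]]))
o=np.zeros((600,800,3),np.uint8)
o[:480,:400]=cv2.resize(t["bgr"][135:207,262:322],(400,480),interpolation=cv2.INTER_CUBIC)
o[:480,400:]=cv2.resize(s["bgr"][165:237,285:345],(400,480),interpolation=cv2.INTER_CUBIC)
cv2.imwrite("pics/v1.png",cv2.convertScaleAbs(o[:480],alpha=1.5))
E
```

```text
[[290.0300462  173.47149416]
 [289.86415377 211.40776773]] [[318.21851151 208.71392405]
 [282.28371483 218.12165341]]
```

View pics/v1.png

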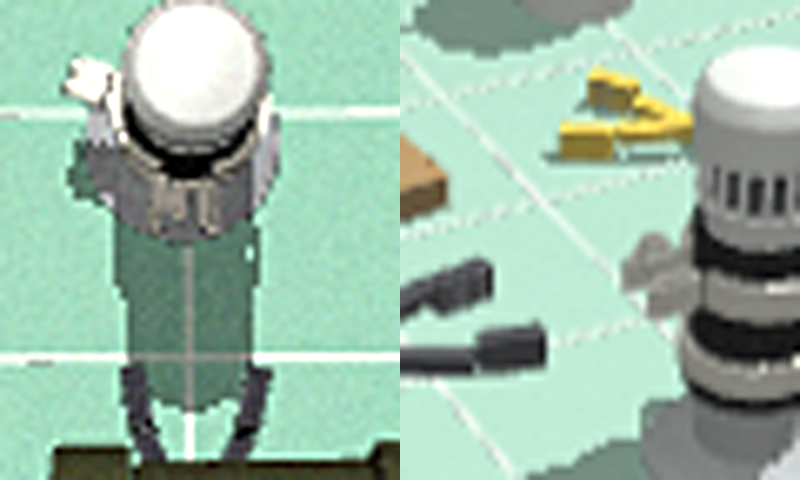

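Jaw tips are at top crop (135,367) and (258,369). The ears' free ends are at about (152–218, 225). In the side crop, the jaw tips are at (545,348) and (492,280), and the ears at (650,260) and (668,290).

```bash
python3 - <<'E'
from h import *
t=cam("top");s=cam("side")
k=6.6667
T=lambda x,y:((x+.5)/k+262-.5,(y+.5)/k+135-.5)
S=lambda x,y:((x-400+.5)/k+285-.5,(y+.5)/k+165-.5)
print("near jaw tip top-ish",tri(t,T(258,367),s,S(543,328)))
print("far jaw tip",tri(t,T(134,365),s,S(488,262)))
print("near ear",tri(t,T(208,227),s,S(655,282)))
print("far ear",tri(t,T(162,222),s,S(632,245)))
for x,y in((134,365),(258,368)): print("jaw z.1",onz(t,*T(x,y),.100))
for x,y in((158,222),(213,228)): print("ear z.095",onz(t,*T(x,y),.095))
# model check: project predicted vent geometry
A=np.array([.6867,.002])
for z,r in((.0,.04),(.172,.027)):
  print(z,[((proj(t,[[A[0]+r*a,A[1]+r*b,z]])[0]-[262,135]+.5)*k-.5).round(0) for a,b in((0,1),(0,-1),(-1,0),(1,0))], [((proj(s,[[A[0]+r*a,A[1]+r*b,z]])[0]-[285,165]+.5)*k-.5+[400,0]).round(0) for a,b in((0,1),(0,-1),(-1,0),(1,0))])
print("ear model top",[((proj(t,[[A[0]-d*np.cos(.035)+e*np.sin(.035),A[1]+d*np.sin(.035)+e,.095]])[0]-[262,135]+.5)*k-.5).round(0) for d,e in((.05,.0135),(.05,-.0135),(.03,.012),(.03,-.012))])
# zoomed stacked crop of ears + jaws
o=np.zeros((560,800,3),np.uint8)
o[:,:400]=cv2.resize(t["bgr"][155:197,275:305],(400,560),interpolation=cv2.INTER_CUBIC)
o[:460,400:]=cv2.resize(s["bgr"][190:236,300:340],(400,460),interpolation=cv2.INTER_CUBIC)
cv2.imwrite("pics/v2.png",cv2.convertScaleAbs(o,alpha=1.7))
E
```

```text
near jaw tip top-ish (array([ 0.58597822, -0.02222349,  0.10200618]), np.float64(0.003454069129610786))
far jaw tip (array([0.58696443, 0.02414696, 0.10233104]), np.float64(0.003170328813038528))
near ear (array([ 0.64033293, -0.00430225,  0.09536975]), np.float64(0.0022394064855295807))
far ear (array([0.64084914, 0.01343283, 0.10107292]), np.float64(0.0034631158882763684))
jaw z.1 [0.58868456 0.02349904 0.1       ]
jaw z.1 [ 0.58741191 -0.0230123   0.1       ]
ear z.095 [0.64335798 0.01408085 0.095     ]
ear z.095 [ 0.64103704 -0.00666521  0.095     ]
0.0 [array([ 83., 151.]), array([280., 150.]), array([182., 248.]), array([181.,  53.])] [array([696., 397.]), array([799., 507.]), array([655., 477.]), array([835., 425.])]
0.172 [array([120.,  69.]), array([272.,  68.]), array([197., 144.]), array([196.,  -7.])] [array([734.,  30.]), array([810.,  98.]), array([706.,  79.]), array([836.,  47.])]
ear model top [array([150., 238.]), array([221., 241.]), array([155., 186.]), array([219., 188.])]
```

View pics/v2.png

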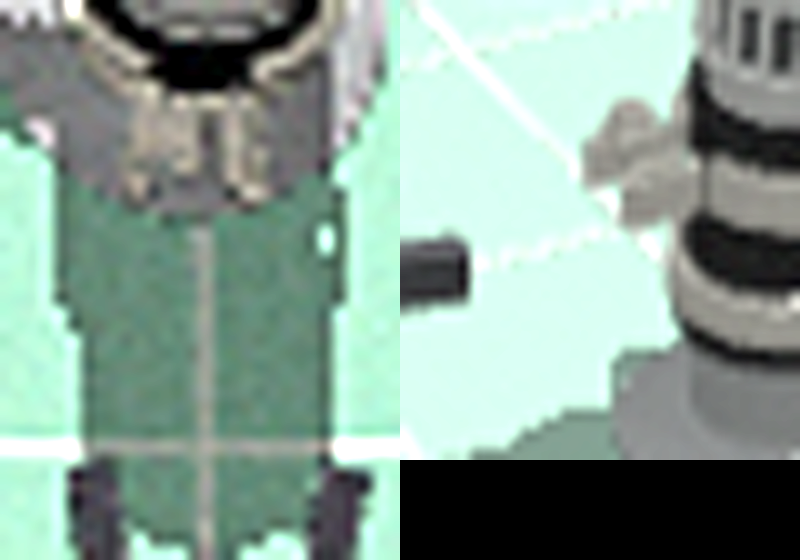

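The jaws' midline sits about 4 mm to the −y side of the ears' midline, and about 8 mm too high. Axis estimate (0.689, 0.002). Correcting yaw, y and z, then advancing so the tips stop 38 mm from the axis.

Request:
jog_arm:
  commands:
    - [0,0,0.018,0,0.0025,-0.007,0.503]
    - [0,0,0.018,0.012,0.0025,-0.007,0.503]
    - [0,0,0.018,0.026,0.0025,-0.007,0.503]
    - [0,0,0.018,0.04,0.0025,-0.007,0.503]
    - [0,0,0.018,0.052,0.0025,-0.007,0.503]
    - [0,0,0.018,0.06,0.0025,-0.007,0.503]
    - [0,0,0.018,0.064,0.0025,-0.007,0.503]
    - [0,0,0.018,0.064,0.0025,-0.007,0.503]

```text
time_s: 6.32
ee_pos: [0.5341, 0.0053, 0.0822]
tcp_rot: [[-1.0, 0.017, -0.0], [0.017, 1.0, 0.0], [0.0, 0.0, -1.0]]
ft_force: [-0.4, 0.2, -2.1]
opening: 0.0433
```

```bash
python3 - <<'E'
from h import *
t=cam("top");s=cam("side")
o=np.zeros((560,800,3),np.uint8)
o[:,:400]=cv2.resize(t["bgr"][145:187,275:305],(400,560),interpolation=cv2.INTER_CUBIC)
o[:460,400:]=cv2.resize(s["bgr"][190:236,305:345],(400,460),interpolation=cv2.INTER_CUBIC)
cv2.imwrite("pics/v3.png",cv2.convertScaleAbs(o,alpha=1.7))
E
```

```text
(no output)
```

View pics/v3.png

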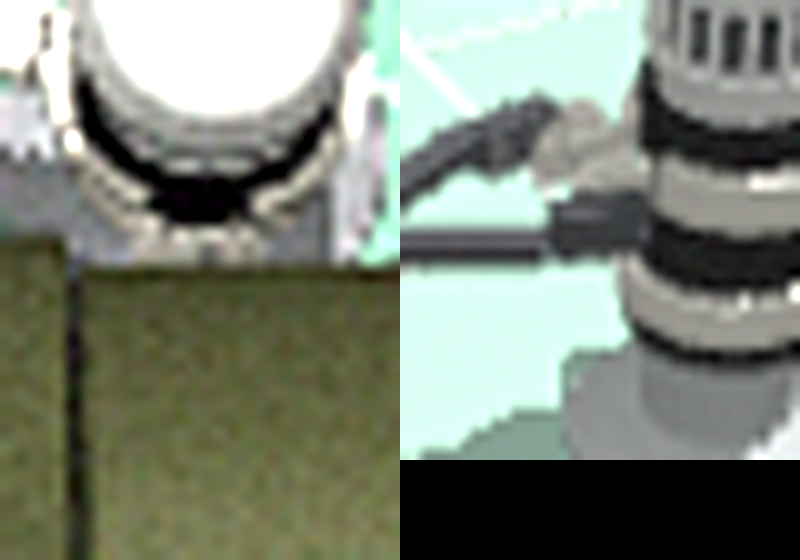

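The ears stand between the jaws with no contact: side crop, far jaw at (525,125), near jaw at (600,222), ears between them at (585,150). Wrist force shows only weight. Squeezing gradually.

Request:
jog_arm:
  commands:
    - [0,0,0,0,0,0,0.45]
    - [0,0,0,0,0,0,0.4]
    - [0,0,0,0,0,0,0.37]
    - [0,0,0,0,0,0,0.34]
    - [0,0,0,0,0,0,0.32]
    - [0,0,0,0,0,0,0.3]
    - [0,0,0,0,0,0,0.285]
    - [0,0,0,0,0,0,0.27]
    - [0,0,0,0,0,0,0.26]
    - [0,0,0,0,0,0,0.26]
    - [0,0,0,0,0,0,0.26]
    - [0,0,0,0,0,0,0.26]
  newtons: 60

```text
time_s: 7.92
ee_pos: [0.5344, 0.0054, 0.0824]
tcp_rot: [[-1.0, 0.017, 0.0], [0.017, 1.0, 0.0], [-0.0, 0.0, -1.0]]
ft_force: [1.3, 0.8, -1.7]
opening: 0.0227
```

```bash
python3 - <<'E'
from h import *
t=cam("top");s=cam("side")
cv2.imwrite("pics/_s3.png",s["bgr"])
o=cv2.resize(s["bgr"][175:236,275:345],(700,610),interpolation=cv2.INTER_CUBIC)[:600]
cv2.imwrite("pics/v4.png",cv2.convertScaleAbs(o,alpha=1.7))
E
```

```text
(no output)
```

View pics/v4.png

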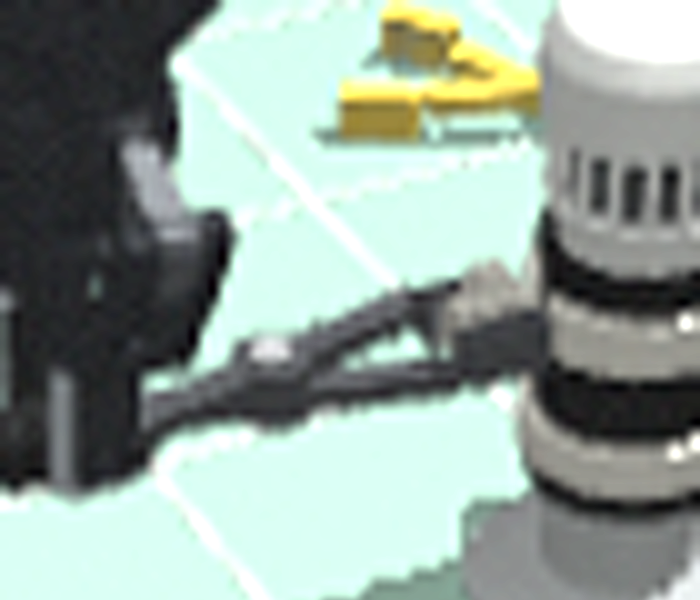

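The opening is 22.7 mm, so the handles are just past the "clip shut" width, and both jaws are on the ears at (495,325). Releasing slowly to 43 mm, then backing straight out.

Request:
jog_arm:
  commands:
    - [0,0,0,0,0,0,0.3]
    - [0,0,0,0,0,0,0.35]
    - [0,0,0,0,0,0,0.4]
    - [0,0,0,0,0,0,0.45]
    - [0,0,0,0,0,0,0.49]
    - [0,0,0,0,0,0,0.503]
    - [0,0,0,0,0,0,0.503]
    - [0,0,0,-0.01,0,0,0.503]
    - [0,0,0,-0.025,0,0,0.503]
    - [0,0,0,-0.045,0,0,0.503]
    - [0,0,0,-0.064,0,0,0.503]
    - [0,0,0,-0.064,0,0,0.503]

```text
time_s: 9.52
ee_pos: [0.4677, 0.0053, 0.0821]
tcp_rot: [[-1.0, 0.017, -0.002], [0.017, 1.0, -0.0], [0.002, -0.0, -1.0]]
ft_force: [-0.4, -0.2, -0.3]
opening: 0.0431
```

```bash
python3 - <<'E'
from h import *
t=cam("top");s=cam("side")
o=np.zeros((560,800,3),np.uint8)
o[:,:400]=cv2.resize(t["bgr"][155:197,275:305],(400,560),interpolation=cv2.INTER_CUBIC)
o[:420,400:]=cv2.resize(s["bgr"][180:243,275:335],(400,420),interpolation=cv2.INTER_CUBIC)
cv2.imwrite("pics/v5.png",cv2.convertScaleAbs(o,alpha=1.7))
E
```

```text
(no output)
```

View pics/v5.png

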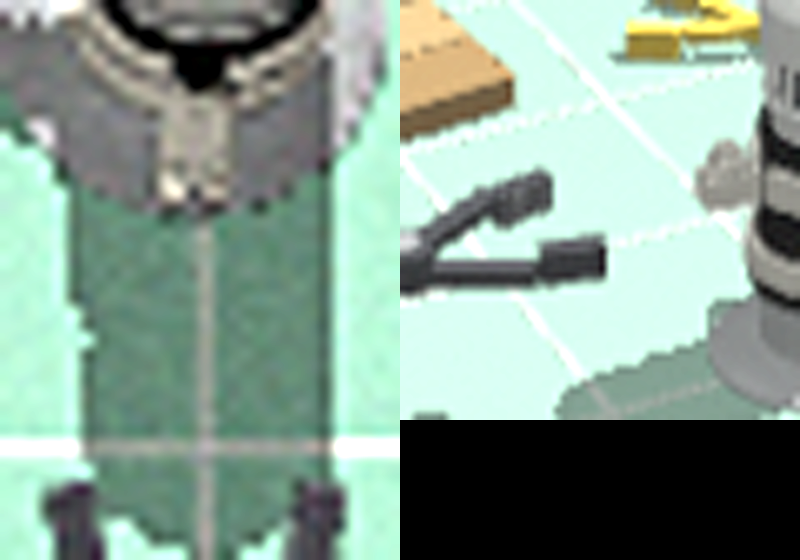

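The clip stays shut with the pliers away: top crop, the ears are now only ~75 px (≈14 mm) wide at (195,140). The pliers are still held level, with jaws at (70,500) and (320,500). Carrying them back to the original place on the board.

Request:
jog_arm:
  commands:
    - [0,0,0.01,0.002,0.015,0,0.503]
    - [0,0,0.05,0.008,0.045,0,0.503]
    - [0,0,0.1,0.016,0.085,0,0.503]
    - [0,0,0.15,0.024,0.125,0,0.503]
    - [0,0,0.2,0.031,0.165,0,0.503]
    - [0,0,0.25,0.039,0.205,0,0.503]
    - [0,0,0.3,0.046,0.245,0,0.503]
    - [0,0,0.33,0.051,0.27,-0.01,0.503]
    - [0,0,0.338,0.053,0.283,-0.025,0.503]
    - [0,0,0.338,0.053,0.283,-0.04,0.503]
    - [0,0,0.338,0.053,0.283,-0.05,0.503]
    - [0,0,0.338,0.053,0.283,-0.05,0.503]

```text
time_s: 11.12
ee_pos: [0.5221, 0.2866, 0.031]
tcp_rot: [[-0.949, -0.314, -0.002], [-0.314, 0.949, -0.002], [0.003, -0.001, -1.0]]
ft_force: [0.3, 0.2, -1.9]
opening: 0.0433
```

```bash
python3 - <<'E'
from h import *
t=cam("top");s=cam("side")
o=np.zeros((480,800,3),np.uint8);o[:,:400]=cv2.resize(t["bgr"][165:261,130:210],(400,480),interpolation=cv2.INTER_CUBIC)
o[:,400:]=cv2.resize(s["bgr"][140:236,205:285],(400,480),interpolation=cv2.INTER_CUBIC)
cv2.imwrite("pics/p1.png",cv2.convertScaleAbs(o,alpha=1.5))
print(manip.get_state()["ft_force"],manip.get_state()["ft_torque"])
E
```

```text
[ 0.41180663  0.70337173 -1.20832047] [ 0.01867327 -0.02467141  0.01687   ]
```

View pics/p1.png

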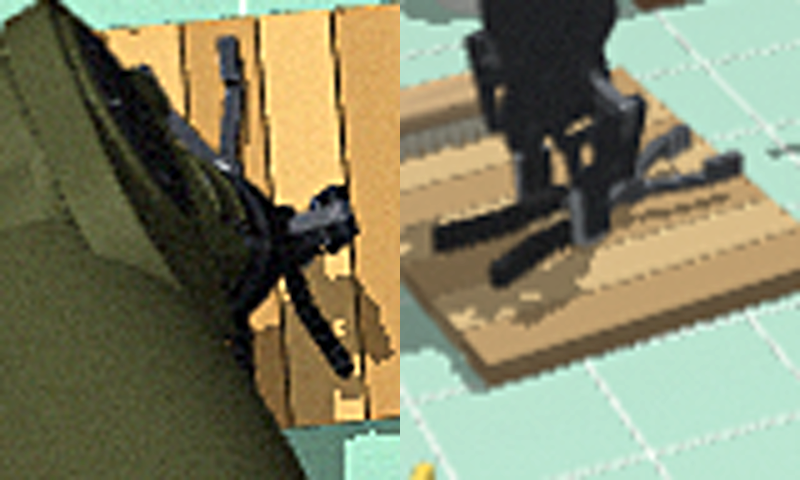

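The pliers are level, about 12 mm above their old place (side crop jaws at (680,138) and (738,162), shadow below). Lowering gently.

Request:
jog_arm:
  commands:
    - [0,0,0,0,0,-0.004,0.503]
    - [0,0,0,0,0,-0.008,0.503]
    - [0,0,0,0,0,-0.01,0.503]
    - [0,0,0,0,0,-0.012,0.503]
    - [0,0,0,0,0,-0.012,0.503]
    - [0,0,0,0,0,-0.012,0.503]

```text
time_s: 11.98
ee_pos: [0.5232, 0.2884, 0.0203]
tcp_rot: [[-0.949, -0.316, 0.0], [-0.316, 0.949, 0.0], [-0.0, 0.0, -1.0]]
ft_force: [-0.3, 0.3, -1.3]
opening: 0.0433
```

Request:
jog_arm:
  commands:
    - [0,0,0,0,0,-0.001,0.503]
    - [0,0,0,0,0,-0.002,0.503]
    - [0,0,0,0,0,-0.0025,0.503]
    - [0,0,0,0,0,-0.0025,0.503]
    - [0,0,0,0,0,-0.0025,0.503]

```text
time_s: 12.6
ee_pos: [0.5232, 0.2884, 0.0182]
tcp_rot: [[-0.949, -0.316, 0.0], [-0.316, 0.949, 0.0], [-0.0, 0.0, -1.0]]
ft_force: [-3.3, -1.3, 5.2]
opening: 0.0428
```

The board now carries the pliers: the force rose from −1.3 to +5.2 N. Opening slowly, then lifting away.

Request:
jog_arm:
  commands:
    - [0,0,0,0,0,0,0.53]
    - [0,0,0,0,0,0,0.56]
    - [0,0,0,0,0,0,0.62]
    - [0,0,0,0,0,0,0.7]
    - [0,0,0,0,0,0,0.75]
    - [0,0,0,0,0,0,0.75]
    - [0,0,0,0,0,0.01,0.75]
    - [0,0,0,0,0,0.03,0.75]
    - [0,0,0,0,0,0.07,0.75]
    - [0,0,0,0,0,0.12,0.75]
    - [0,0,0,-0.05,-0.05,0.16,0.75]
    - [0,0,0,-0.1,-0.1,0.2,0.75]

```text
time_s: 14.1
ee_pos: [0.4457, 0.2108, 0.2012]
tcp_rot: [[-0.949, -0.316, 0.001], [-0.316, 0.949, 0.0], [-0.001, -0.0, -1.0]]
ft_force: [0.8, -1.2, 0.6]
opening: 0.0641
```

Request:
jog_arm:
  commands:
    - [0,0,0,-0.03,-0.06,0,0.75]
    - [0,0,0,-0.03,-0.1,0,0.75]
    - [0,0,0,-0.03,-0.15,0,0.75]
    - [0,0,0,-0.03,-0.2,0,0.75]
    - [0,0,0,-0.03,-0.2,0,0.75]
    - [0,0,0,-0.03,-0.2,0,0.75]
    - [0,0,0,-0.03,-0.2,0,0.75]

```text
time_s: 14.98
ee_pos: [0.4163, 0.0124, 0.1995]
tcp_rot: [[-0.948, -0.317, 0.0], [-0.317, 0.948, 0.0], [-0.0, 0.0, -1.0]]
ft_force: [0.4, -0.3, 0.2]
opening: 0.0639
```

```bash
python3 - <<'E'
from h import *
t=cam("top");s=cam("side")
o=np.zeros((600,800,3),np.uint8);o[:300,:400]=cv2.resize(t["bgr"][120:270,100:300],(400,300),interpolation=cv2.INTER_CUBIC)
o[:300,400:]=cv2.resize(s["bgr"][145:235,185:305],(400,300),interpolation=cv2.INTER_CUBIC)
o[300:,:400]=cv2.resize(t["bgr"][140:185,260:320],(400,300),interpolation=cv2.INTER_CUBIC)
o[300:,400:]=cv2.resize(s["bgr"][170:245,290:390],(400,300),interpolation=cv2.INTER_CUBIC)
cv2.imwrite("pics/end.png",cv2.convertScaleAbs(o,alpha=1.5))
print(manip.get_state()["ee_pos"],manip.get_state()["time_s"])
E
```

```text
[0.41628305 0.01246465 0.199387  ] 15.075
```

The viewer's limit is reached, so I'll check the end state numerically.

```bash
python3 - <<'E'
from h import *
t=cam("top"); im=t["bgr"]; m=(im.max(2)<75).astype(np.uint8); m[:168]=0;m[252:]=0;m[:,:150]=0;m[:,205:]=0
n,l,st,ce=cv2.connectedComponentsWithStats(m); i=1+st[1:,4].argmax(); print("pliers blob",st[i],ce[i],"start was [155 173 50 79 790] [179.3 211.8]")
a=cv2.imread("pics/top0.png"); b=cv2.resize(im,(800,600)); d=(cv2.absdiff(a,b).max(2)>40).astype(np.uint8); d=cv2.morphologyEx(d,cv2.MORPH_OPEN,np.ones((3,3)))
n,l,st,ce=cv2.connectedComponentsWithStats(d)
for i in range(1,n):
    if st[i,4]>25: print("changed",st[i])
# side: ear region still as at v5 (fresh vs squeezed view)
s=cam("side")["bgr"]; o=cv2.imread("pics/side0.png"); d=(cv2.absdiff(o,cv2.resize(s,(800,600))).max(2)>40).astype(np.uint8)
n,l,st,ce=cv2.connectedComponentsWithStats(d)
for i in range(1,n):
    if st[i,4]>25: print("side changed",st[i])
# ear width profile in top at ear ends row
print(im[168,282:298].max(1), a[int(168.5*1.4286),403:427:1].max(1))
E
```

```text
pliers blob [156 173  47  77 687] [178.31732169 210.45560408] start was [155 173 50 79 790] [179.3 211.8]
changed [  367   333   140   267 23894]
changed [   0  475  158  125 7231]
changed [ 413  549   60   51 1517]
changed [452 549  11  12  87]
changed [371 550  11  13 122]
changed [406 582   8  15  74]
side changed [102   0  49  13 490]
side changed [  268     0    94   265 15702]
side changed [ 111   14   58  140 4693]
side changed [  0  32  15  36 337]
side changed [   0   72   39   72 1699]
side changed [   0  134   25   83 1082]
side changed [ 16 145  34  33 804]
side changed [ 27 178  34  34 790]
side changed [ 45 211  25  28 288]
side changed [  71  237   60  101 3231]
side changed [ 151  373  144   78 4155]
side changed [  0 433   4   9  30]
side changed [  0 516  23  11 115]
[ 69  70  66  72  50 134 100  93  93  67  74  64  70  70  65  74] [63 64 69 81 91 80 64 64 58 56 62 61 59 58 88 88 75 77 66 57 59 59 66 74]
```

```bash
python3 -c "
from bench import manip
print(manip.close_job())"
```

```text
the job is handed in; nothing more can be done
None
```

The clip is snapped shut and the pliers are back on the board at their original spot. I handed the job in at about 15 s of robot time; hand-in gives no verdict.

**What I did:** I gripped the black pliers at 43 mm and carried them level to the vent. I squeezed the ears until the fingers read 22.7 mm, then let the jaws open and backed straight out. I lowered the pliers until the board carried them, opened the fingers and moved the arm well clear.

**Last checks:**
- **Clip:** with the pliers away, the ears measured about 14 mm across, down from about 26 mm. They were still narrow in the final top image.
- **Pliers:** their dark outline lies within about 1.5 px (4 mm) of where it started. The measured dark area was somewhat smaller, 687 px against 790.
- **Other things:** comparing the final images with the first ones, I saw changes only where the arm and its shadow are or were.
- **Not seen by eye:** the picture limit stopped me from viewing the final scene, so these final checks are numerical only. How flat the pliers lie was not measured after release; I last saw them level about 12 mm above the board.

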